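# Run a vial out over the inspection mirror on an overhanging carrier plate

## Robot

A 6-joint arm with a two-finger parallel gripper is mounted at the origin on a cart in front of the work surface, level with it; the furniture and walls round the work are solid. World frame = base frame: x ahead of the robot, y to its left, z up, the work surface at z = 0. Lengths are in m, angles in rad, forces in N, time in s.
With the tool pointing down it reaches from about 0.35 to 0.975 m from the base axis. Payload 4.9 kg.
Tool frame: the origin (TCP) lies midway between the tips of the shut fingers; the grasp point (between the pads) lies 19 mm behind it; z points along the fingers, y is the line along which they close (so a half turn about z gives the same grasp; the last joint's range is limited). The gripper opens to 85 mm and grips with 20 to 120 N. Pads are 22 mm wide; open, the fingers measure 114 mm over their backs; the gripper's body (76 mm by 85 mm) begins 54 mm behind the grasp point. The pads swing forward as they close: fully open they stand 13 mm farther back than shut.
Start: joints at [1.05, 0.053, 1.613, -0, 1.476, -0.119], TCP at [0.244, 0.575, 0.231] pointing down, gripper open.
Joint ranges: [-3.01, 3.01], [-1.01, 2.22], [0.06, 2.58], [-1.02, 4.17], [0.09, 2.62], [-3.14, 3.14]. Speed limits (rad/s): [2.57, 2.57, 3.14, 3.14, 3.14, 3.14].

## Interface

Orientations are given as a rotation vector (axis times angle).
In Python, from station import ctrl gives the robot as it stands.
- The arm moves only by the tool step_arm, never from a script. Its argument "targets" is a list of rows, each an object with "travel": the shift along the world's x, y, z as a fraction of full scale, a list of three; "angular": the turn, a rotation vector about the world's x, y, z as a fraction of full scale, a list of three; "gripper": the opening, from 0 (shut) to 1 (fully open). In form: [{"travel": [x, y, z], "angular": [rx, ry, rz], "gripper": gripper}, ...]. A call has 1 to 10 rows; each row is the pose to reach, as a shift and turn from the pose commanded when the call began; what a row does not reach only later rows make up. Full scale, the value 1, is 0.6 m for a shift and pi/4 rad for a turn. A row lasts 1/10 s, in which the tool goes at most 50 mm and 8.59 degrees, less where a joint would pass 70% of its speed; a pose out of reach is approached as far as the arm can. A call with a number of a shift or a turn outside -1 to 1 is refused whole. A call with a gripper value outside its range is refused whole. The fingers move at their own pace and stop on an object; "squeeze" is the grip in N (left out, the last holds). Time passes only in rows, so rows that repeat a pose let the fingers close. It gives the time, the measured TCP pose, the force, the opening and the grip force at its end, in the units of the state.
- ctrl.get_obs(): the state, without advancing time (a new reading comes with each control period).
- ctrl.get_image(name): name is "scene" or "top"; returns a dict with "img" (480x640x3 uint8, red, green, blue), "fx", "fy", "cx", "cy" (pixels), "rvec" (rotation vector, rad) and "tvec" (3), from world to camera coordinates, as OpenCV has them. Camera axes: x right, y down, z forward; pixel columns grow to the right and rows downward; lengths in m; the calibration is good to about 2 mm. A picture is of the moment at which its call begins. There is no depth.
- ctrl.finish_job(): hands the job in; it is judged then, once.
The state is a dict: "t": time; "q": joint angles; "dq": joint speeds; "effort": joint torques, N m; "tool_pos": TCP position; "tool_rot": TCP orientation; "contact_force": force on the tool from outside, world axes, zero at the start; "wrist_torque": the same for the moment, N m; "opening": finger opening in m; "grip_force": force on a finger pad.
Only numpy, scipy, OpenCV 4.12 (cv2) and the standard library are available. Lean on these libraries where they do the work, as an engineer would, in place of code of your own. Each camera call takes 0.05 s, during which the arm holds its last target. There are 200 camera calls.

## Task

Stand the capped vial upright in the collar of the carrier plate and let go of it. Then slide the plate along the riser, without lifting it or letting it tip, until its scribed line lies at the riser's mirror-side edge and square to it, with the vial over the mirror. The plate would tip there by itself, so finish while still holding it level on the riser; leave the battery and the tin where they stand.

Things in the scene. Friction and masses are not known exactly. Their poses are not given: they have to be found in the camera images.
- riser: Fixed grey bench riser (a low bridge), 120 mm (its x) by 240 mm (its y), flat top 70 mm above the desk. Origin: centre of its underside at desk level, z up. Its outer, mirror-side edge is at y = +120 mm; a small tilted mirror, 50 mm square and up to 45 mm high, stands on the desk at x = 0, y = +255 mm, fixed to the riser by a flat strap.
- edge (a point): Middle of the riser's outer top edge (riser x = 0, y = +120 mm, 70 mm above the desk); axes as the riser's.
- plate: Loose aluminium carrier plate, 80 mm (its x) by 260 mm (its y) by 8 mm thick, 0.36 to 0.59 kg, lying on the riser, +y end towards the mirror, its line 110 to 170 mm short of the edge, up to 0.15 rad askew. Balance point within 6 mm of its middle. Origin: centre of its underside. Collar at y = +100 mm, black grip block at y = -105 mm, dark line scribed right across at y = -35 mm.
- seat (a point): Centre of the collar's floor on the plate's upper face (plate x = 0, y = +100 mm, z = 8 mm); axes as the plate's. The collar is a ring of 26.4 mm bore, 34.4 mm outside and 16 mm high, over a 15 mm viewing hole; the vial stands on the lip round the hole.
- mark (a point): Middle of the scribed line, at the plate's underside (plate x = 0, y = -35 mm, z = 0); the line runs along the plate's x.
- grip (a point): Point to grip: in the upright black grip block on the plate, 16 mm thick (plate x) by 40 mm long (plate y) by 34 mm high above the plate's upper face; this point is on its centre, 24 mm above the plate's upper face.
- vial: Loose capped sample vial standing upright on the desk, 22.4 mm diameter, 53 mm high (cap from 41 mm up), 22 g. Origin: centre of its underside, z up its axis.
- battery: Bystander: cylindrical battery standing on end, 15 mm diameter, 50 mm high. Origin: centre of its underside.
- tin: Bystander: low round tin, 56 mm diameter, 20 mm high. Origin: centre of its underside.
Not all that is in view belongs to the job. Leave any turquoise look-alike of the vial alone.

How it is judged:
On the way, in this order (a step that is already met when the one before it is completed fails the run):
1. the vial stands upright in the collar, down on its floor, let go (horizontal distance between vial and seat below 0.005 m and z of vial in the frame of seat between -0.004 and 0.004 m and angle between vial's own z axis and vertical below 0.2 rad and contact force between the fingers and vial below 0.05 N), for 0.2 s.
2. the plate is slid out to its line, square and level on the riser, and held by the gripper, the vial still in its collar (horizontal distance between vial and seat below 0.005 m and z of vial in the frame of seat between -0.004 and 0.004 m and angle between vial's own z axis and vertical below 0.2 rad and y of mark in the frame of riser between 0.116 and 0.124 m and angle between the y axis of plate and the y axis of riser, either way round below 0.07 rad and x of seat in the frame of riser between -0.02 and 0.02 m and angle between plate's own z axis and vertical below 0.04 rad and contact force between the fingers and plate above 0.5 N and contact force between plate and riser above 0.2 N and linear speed of plate below 0.01 m/s), for 0.2 s.
At the end, for the whole second after the job is handed in: Held by the fingers (over 0.5 N) and resting on the riser, the plate is still and level (0.04 rad), its line within 4 mm of the edge and square (0.07 rad), the collar within 20 mm of the riser's centreline; the vial stands untouched on the collar's floor (5 mm, 0.2 rad) (all of step 2 and contact force between the fingers and vial below 0.05 N); the arm keeps its last pose, push and grip.
It fails at once if the plate tips (over 0.12 rad) (angle between plate's own z axis and vertical above 0.12 rad).
It fails at once if the plate is lifted more than 12 mm off the riser (z of plate in the frame of riser above 0.082 m).
It fails at once if the battery or the tin is moved more than 15 mm (distance of any of battery, tin from where it was at the start of the episode above 0.015 m).
It also fails if it takes over 48 s, if anything falls off the work surface, if the arm or the gripper's body presses on something with over 40 N, if the wrist force passes 120 N, or if a joint passes its speed limit or range.

## Working session

There is one attempt and no reset: what is moved stays moved. The work goes in short steps, Python scripts to look and compute and a tool call to move; the robot and the scene stay as the last step left them, time stands still between calls to the robot, and variables do not carry over. Pictures are saved under pics/ and viewed, at most 10 in all, crops included, and the job is handed in when it is done.

Besides the shell and the picture viewer there is one more tool, called after "Emit:" as name(argument=value, ...), one argument or row to a line, values as JSON. step_arm: Moves the arm, as the interface text tells. Its arguments: {"type":"object","properties":{"targets":{"type":"array"},"squeeze":{"type":"number"}},"required":["targets"]}

```bash
mkdir -p pics; ls; cat > h.py <<'E'
import numpy as np, cv2, pickle
from station import ctrl
def snap(name,tag):
    d=ctrl.get_image(name); pickle.dump(d,open(f'pics/{tag}.pkl','wb')); cv2.imwrite(f'pics/{tag}.png',d['img'][:,:,::-1]); return d
def load(tag): return pickle.load(open(f'pics/{tag}.pkl','rb'))
def K(d): return np.array([[d['fx'],0,d['cx']],[0,d['fy'],d['cy']],[0,0,1]])
def proj(d,P): return cv2.projectPoints(np.array(P,float).reshape(-1,1,3),np.array(d['rvec'],float),np.array(d['tvec'],float),K(d),None)[0].reshape(-1,2)
def back(d,uv,z):
    R=cv2.Rodrigues(np.array(d['rvec'],float))[0]; c=-R.T@np.array(d['tvec'],float)
    r=R.T@np.linalg.inv(K(d))@np.array([uv[0],uv[1],1.]); return c+r*(z-c[2])/r[2]
E
python3 - <<'E'
from h import *
for n in('scene','top'):
    d=snap(n,n+'0'); R=cv2.Rodrigues(np.array(d['rvec'],float))[0]; print(n,d['fx'],-R.T@np.array(d['tvec']))
print(ctrl.get_obs())
E
```

```text
pics
scene 467.49393515683005 [-0.15145861  0.56260978  0.51064592]
top 511.1001615494743 [0.38183113 0.09243714 1.30375501]
{'t': 0.1, 'q': array([ 1.05001573e+00,  5.32985788e-02,  1.61418402e+00, -4.05598065e-06,
        1.47599460e+00, -1.19007254e-01]), 'dq': array([-4.89890149e-04, -9.73271021e-04, -4.23036175e-03,  1.44656011e-03,
        9.29798061e-05, -8.03659795e-05]), 'effort': array([ 2.21476403e-04, -3.94910109e+01, -3.71362638e+01, -9.41567669e-05,
        3.94547664e-03,  2.56882379e-05]), 'tool_pos': array([0.24412419, 0.57472722, 0.23016483]), 'tool_rot': array([-6.26749558e-01, -3.07783728e+00,  2.81152386e-03]), 'contact_force': array([ 0.11996051, -0.33176218, -0.01974028]), 'wrist_torque': array([-0.00745468,  0.01257374, -0.02063142]), 'grip_force': 0.0, 'opening': 0.08520926164563225}
```

View pics/scene0.png

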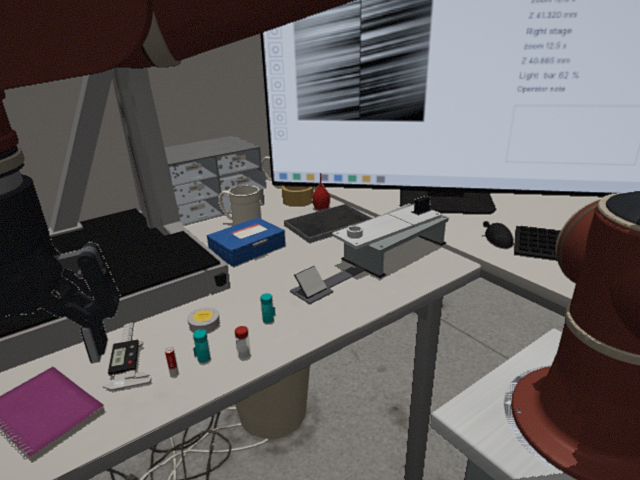

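View pics/top0.png

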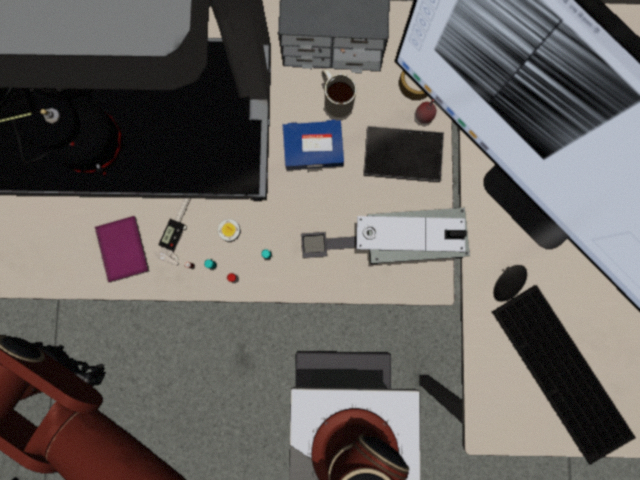

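Vial candidates in the scene view are turquoise at (267,307) and (202,346), and clear with a red cap at (242,340). The small red cylinder at (171,358) is the battery. The red-capped one fits, since it isn't turquoise. I'll confirm it in an enlarged crop.

```bash
python3 - <<'E'
from h import *
s=load('scene0')['img'][:,:,::-1]; t=load('top0')['img'][:,:,::-1]
r=lambda a,f:cv2.resize(a,None,fx=f,fy=f,interpolation=cv2.INTER_CUBIC)
a=r(t[200:270,350:475],6)  # 750x420
cv2.imwrite('pics/cropA.png',a)
b=r(t[215:290,180:280],4); c=r(s[285:385,155:285],3) # 400x300 ; 390x300
d=r(s[190:310,285:455],3)[:300]
out=np.zeros((600,800,3),np.uint8); out[:300,:400]=b; out[:300,400:790]=c; e=r(s[190:290,285:455],3); out[300:,:510]=e
cv2.imwrite('pics/cropB.png',out)
E
```

```text
(no output)
```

View pics/cropA.png

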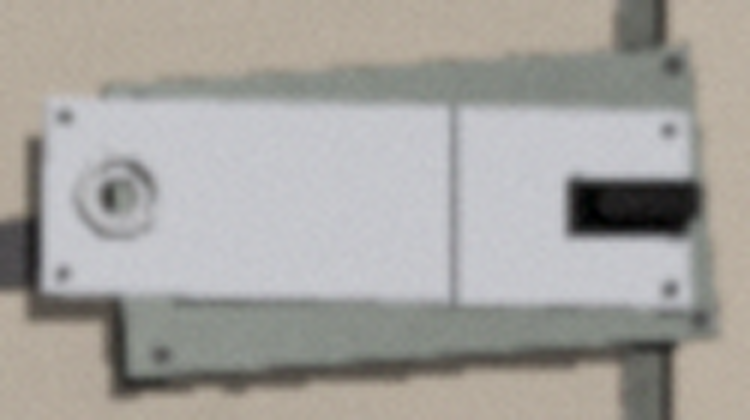

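View pics/cropB.png

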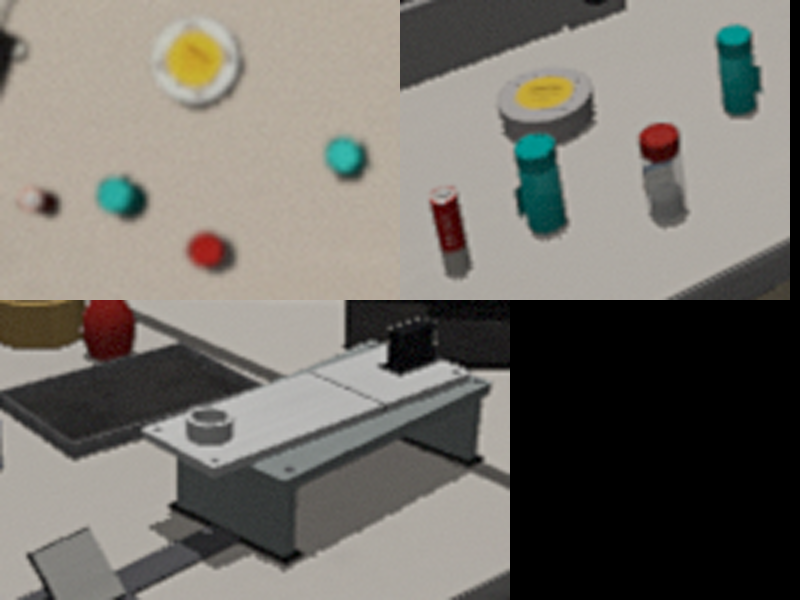

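Crop B confirms the red-capped clear vial is the target, with its cap at top-view pixel ≈(231.7,277.4). The turquoise ones are look-alikes. Crop A shows the plate askew on the riser, with the collar at left and the grip block at right.

```bash
cat >> h.py <<'E'
from scipy.optimize import least_squares
def tr(p,L): # pose (x,y,th) of body; L local pts
    c,s=np.cos(p[2]),np.sin(p[2]); L=np.array(L,float); o=L.copy()
    o[:,0]=p[0]+c*L[:,0]-s*L[:,1]; o[:,1]=p[1]+s*L[:,0]+c*L[:,1]; return o
def fit(obs,p0): # obs list of (d,L,uv)
    f=lambda p: np.concatenate([(proj(d,tr(p,L))-uv).ravel() for d,L,uv in obs]); r=least_squares(f,p0,loss='soft_l1'); return r.x,np.round(r.fun.reshape(-1,2),1)
E
cat > m.py <<'E'
from h import *
t=load('top0');s=load('scene0')
A=lambda l:np.array([(350+(x+.5)/6-.5,200+(y+.5)/6-.5) for x,y in l])
B=lambda l:np.array([(180+(x+.5)/4-.5,215+(y+.5)/4-.5) for x,y in l])
C=lambda l:np.array([(155+(x-400+.5)/3-.5,285+(y+.5)/3-.5) for x,y in l])
D=lambda l:np.array([(285+(x+.5)/3-.5,190+(y-300+.5)/3-.5) for x,y in l])
print('top x->',back(t,(300,240),0),back(t,(400,240),0))
p0=[.4,.0,np.pi/2]
# image left = world?
th0=np.arctan2(*(back(t,(366,240),.07)-back(t,(460,240),.07))[[1,0]])
c=back(t,(415,238),.07)
R=[(.06,-.12,.07),(-.06,-.12,.07),(-.06,.12,.07)]
uv=A([(685,47),(716,333),(128,380)])
Z=back(t,(415,20+218),.07)
import itertools
for sgn in(1,-1):
    L=[(sgn*a,b,z) for a,b,z in R]
    p,r=fit([(t,L,uv)],[c[0],c[1],th0]); print('riser',sgn,p,r.tolist())
    L2=L[1:]; uvs=D([(490,386),(288,476)])
    p,r=fit([(t,L,uv),(s,L2,uvs)],[c[0],c[1],th0]); print('riser both',sgn,p,r.tolist())
P=[(.04,.13,.078),(.04,-.13,.078),(-.04,-.13,.078),(-.04,.13,.078),(.04,-.035,.078),(-.04,-.035,.078),(0,.1,.094)]
uv=A([(45,97),(694,108),(690,305),(42,293),(455,104),(455,302),(117,198)])
PS=[(-.04,.13,.078),(-.04,-.035,.078),(.04,.13,.078),(0,.1,.094)];uvs=D([(215,467),(385,408),(143,431),(210,417)])
for sgn in(1,-1):
    f=lambda q:[(sgn*a,b,z) for a,b,z in q]
    p,r=fit([(t,f(P),uv)],[c[0],c[1],th0]); print('plate',sgn,p,r.tolist())
    p,r=fit([(t,f(P),uv),(s,f(PS),uvs)],[c[0],c[1],th0]); print('plate both',sgn,p,r.tolist())
def cyl(n,tu,su,h,sh=None):
    p=back(t,tu[0],h); p2=back(s,su[0],h if sh is None else sh); print(n,p,p2)
cyl('vial',B([(206,249)]),C([(660,133)]),.053)
print('vialbase scene',back(s,C([(668,215)])[0],0))
cyl('teal near',B([(117,194)]),C([(536,147)]),.053); cyl('teal far',B([(345,156)]),C([(735,35)]),.053)
cyl('battery',B([(32,199)]),C([(445,193)]),.05); cyl('tin',B([(197,60)]),C([(547,93)]),.02)
E
python3 m.py
```

```text
top x-> [0.52030774 0.14486072 0.        ] [ 0.52470937 -0.11158001  0.        ]
riser 1 [ 0.53071607 -0.14297628  0.09284929] [[0.1, -0.7], [0.4, 0.5], [-0.5, 0.1]]
riser both 1 [ 0.53055873 -0.14327954  0.09613654] [[0.2, -0.8], [0.6, 0.4], [-0.3, 0.4], [0.4, -1.7], [-0.8, 1.8]]
riser -1 [ 0.52763394 -0.14637692  0.99239138] [[2.4, 1.9], [-44.1, -72.8], [0.1, 0.1]]
riser both -1 [ 0.41236636 -0.15448016  0.09842491] [[11.3, 97.3], [0.3, -0.3], [-0.5, -0.1], [-0.2, -1.8], [-1.2, 1.6]]
plate 1 [ 5.33261999e-01 -1.25282388e-01 -1.39944978e-04] [[-0.1, 0.1], [-0.9, 0.1], [0.3, 0.2], [0.2, 0.3], [-0.3, 0.1], [-0.1, -0.0], [0.9, -1.0]]
plate both 1 [ 0.53298076 -0.12518665  0.00069611] [[-0.1, 0.3], [-1.0, 0.2], [0.3, 0.2], [0.1, 0.5], [-0.4, 0.2], [-0.1, 0.1], [0.8, -0.8], [-0.0, 0.3], [-0.2, -1.4], [-0.2, -0.6], [0.2, -0.4]]
plate -1 [ 0.53170662 -0.1253639   0.00670782] [[-0.2, 34.0], [-0.2, 33.3], [-0.3, -32.5], [0.4, -31.6], [0.1, 33.5], [-0.4, -32.4], [0.9, -0.0]]
plate both -1 [ 0.49915803 -0.11985915 -0.31792236] [[-5.0, 29.4], [-10.1, 63.2], [0.5, -1.2], [6.1, -34.3], [-8.2, 50.7], [2.0, -13.6], [0.7, 0.2], [-20.6, -15.1], [-9.3, -6.6], [16.9, 12.4], [0.8, -0.0]]
vial [0.42130415 0.30886259 0.053     ] [0.42185155 0.30879018 0.053     ]
vialbase scene [0.41896291 0.31139064 0.        ]
teal near [0.45391813 0.36460892 0.053     ] [0.45229256 0.36670338 0.053     ]
teal far [0.47963039 0.2257237  0.053     ] [0.47972656 0.22751616 0.053     ]
battery [0.45012585 0.41728623 0.05      ] [0.44957757 0.4181924  0.05      ]
tin [0.54150999 0.32474519 0.02      ] [0.54145308 0.32544507 0.02      ]
```

Emit:
step_arm(
  targets=[
    {"travel": [0.15, -0.22, 0], "angular": [0, 0, -1], "gripper": 0.7},
    {"travel": [0.2957, -0.443, -0.1], "angular": [0, 0, -1], "gripper": 0.7},
    {"travel": [0.2957, -0.443, -0.167], "angular": [0, 0, -1], "gripper": 0.7},
    {"travel": [0.2957, -0.443, -0.167], "angular": [0, 0, -1], "gripper": 0.7},
    {"travel": [0.2957, -0.443, -0.167], "angular": [0, 0, -1], "gripper": 0.7},
    {"travel": [0.2957, -0.443, -0.167], "angular": [0, 0, -1], "gripper": 0.7},
    {"travel": [0.2957, -0.443, -0.167], "angular": [0, 0, -1], "gripper": 0.7},
    {"travel": [0.2957, -0.443, -0.167], "angular": [0, 0, -1], "gripper": 0.7},
    {"travel": [0.2957, -0.443, -0.167], "angular": [0, 0, -1], "gripper": 0.7},
    {"travel": [0.2957, -0.443, -0.167], "angular": [0, 0, -1], "gripper": 0.7},
  ],
)

```text
t: 1.1
tool_pos: [0.4217, 0.3103, 0.1317]
tool_rot: [-1.756, -2.605, -0.001]
contact_force: [0.3, 0.2, 1.2]
opening: 0.0598
grip_force: 0.0
```

Emit:
step_arm(
  targets=[
    {"travel": [0, 0, 0], "angular": [0, 0, -0.4884], "gripper": 0.7},
    {"travel": [0, 0, 0], "angular": [0, 0, -0.4884], "gripper": 0.7},
    {"travel": [0, 0, 0], "angular": [0, 0, -0.4884], "gripper": 0.7},
    {"travel": [0, 0, 0], "angular": [0, 0, -0.4884], "gripper": 0.7},
    {"travel": [0, 0, 0], "angular": [0, 0, -0.4884], "gripper": 0.7},
  ],
)

```text
t: 1.6
tool_pos: [0.4216, 0.3105, 0.1317]
tool_rot: [2.217, 2.225, 0.002]
contact_force: [-0.0, 0.7, -1.2]
opening: 0.0598
grip_force: 0.0
```

Emit:
step_arm(
  targets=[
    {"travel": [0, -0.0027, -0.06], "angular": [0, 0, 0], "gripper": 0.7},
    {"travel": [0, -0.0027, -0.11], "angular": [0, 0, 0], "gripper": 0.7},
    {"travel": [0, -0.0027, -0.15], "angular": [0, 0, 0], "gripper": 0.7},
    {"travel": [0, -0.0027, -0.175], "angular": [0, 0, 0], "gripper": 0.7},
    {"travel": [0, -0.0027, -0.1845], "angular": [0, 0, 0], "gripper": 0.7},
    {"travel": [0, -0.0027, -0.1845], "angular": [0, 0, 0], "gripper": 0.7},
  ],
)

```text
t: 2.2
tool_pos: [0.4217, 0.3079, 0.0202]
tool_rot: [-2.22, -2.222, 0.001]
contact_force: [0.2, -0.3, -0.5]
opening: 0.0598
grip_force: 0.0
```

```bash
python3 - <<'E'
from h import *
d=snap('scene','s1'); c=d['img'][270:370,180:310,::-1]
cv2.imwrite('pics/s1c.png',cv2.resize(c,None,fx=5,fy=5,interpolation=cv2.INTER_CUBIC))
o=ctrl.get_obs();print(o['tool_pos'],o['contact_force'])
E
```

```text
[0.42235507 0.30827086 0.02115973] [-1.07410063 -0.07524867  0.93545828]
```

View pics/s1c.png

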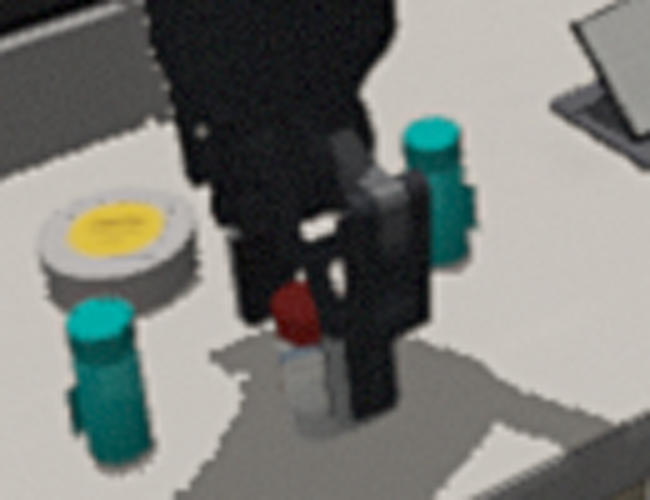

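The picture shows the red cap at (297,315) between the open fingers, so I'll close.

Emit:
step_arm(
  squeeze=25,
  targets=[
    {"travel": [0, 0, 0], "angular": [0, 0, 0], "gripper": 0.1},
    {"travel": [0, 0, 0], "angular": [0, 0, 0], "gripper": 0.1},
    {"travel": [0, 0, 0], "angular": [0, 0, 0], "gripper": 0.1},
    {"travel": [0, 0, 0], "angular": [0, 0, 0], "gripper": 0.1},
    {"travel": [0, 0, 0], "angular": [0, 0, 0], "gripper": 0.1},
    {"travel": [0, 0, 0], "angular": [0, 0, 0], "gripper": 0.1},
  ],
)

```text
t: 2.85
tool_pos: [0.4225, 0.3082, 0.0215]
tool_rot: [2.221, 2.221, 0.002]
contact_force: [-1.1, 0.2, 6.3]
opening: 0.0213
grip_force: 24.5
```

Emit:
step_arm(
  targets=[
    {"travel": [0, 0, 0.05], "angular": [0, 0, 0], "gripper": 0.1},
    {"travel": [0, 0, 0.12], "angular": [0, 0, 0], "gripper": 0.1},
    {"travel": [0.01, -0.03, 0.18], "angular": [0, 0, 0], "gripper": 0.1},
    {"travel": [0.03, -0.09, 0.2333], "angular": [0, 0, 0], "gripper": 0.1},
    {"travel": [0.055, -0.165, 0.2333], "angular": [0, 0, 0], "gripper": 0.1},
    {"travel": [0.08, -0.24, 0.2333], "angular": [0, 0, 0], "gripper": 0.1},
    {"travel": [0.105, -0.315, 0.2333], "angular": [0, 0, 0], "gripper": 0.1},
    {"travel": [0.13, -0.39, 0.2333], "angular": [0, 0, 0], "gripper": 0.1},
    {"travel": [0.155, -0.465, 0.2333], "angular": [0, 0, 0], "gripper": 0.1},
    {"travel": [0.17, -0.52, 0.2333], "angular": [0, 0, 0], "gripper": 0.1},
  ],
)

```text
t: 3.85
tool_pos: [0.5242, -0.0069, 0.1601]
tool_rot: [2.223, 2.219, -0.0]
contact_force: [-0.1, 1.0, 0.1]
opening: 0.0215
grip_force: 24.6
```

Emit:
step_arm(
  targets=[
    {"travel": [0.01, -0.025, 0], "angular": [0, 0, 0], "gripper": 0.1},
    {"travel": [0.0142, -0.0353, 0], "angular": [0, 0, 0], "gripper": 0.1},
    {"travel": [0.0142, -0.0353, 0], "angular": [0, 0, 0], "gripper": 0.1},
    {"travel": [0.0142, -0.0353, -0.04], "angular": [0, 0, 0], "gripper": 0.1},
    {"travel": [0.0142, -0.0353, -0.04], "angular": [0, 0, 0], "gripper": 0.1},
    {"travel": [0.0142, -0.0353, -0.04], "angular": [0, 0, 0], "gripper": 0.1},
  ],
)

```text
t: 4.45
tool_pos: [0.5315, -0.024, 0.1358]
tool_rot: [-2.218, -2.222, 0.001]
contact_force: [0.7, -0.3, -0.6]
opening: 0.0213
grip_force: 24.6
```

```bash
python3 - <<'E'
from h import *
d=snap('scene','s2'); c=d['img'][170:290,300:460,::-1]
cv2.imwrite('pics/s2c.png',cv2.resize(c,None,fx=5,fy=5,interpolation=cv2.INTER_CUBIC))
o=ctrl.get_obs();print(o['tool_pos'],o['tool_rot'],o['contact_force'])
E
```

```text
[ 0.53224652 -0.02430606  0.13672451] [-2.21953201e+00 -2.22306049e+00 -1.60559028e-04] [ 0.97862708 -0.10934929  0.15651083]
```

View pics/s2c.png

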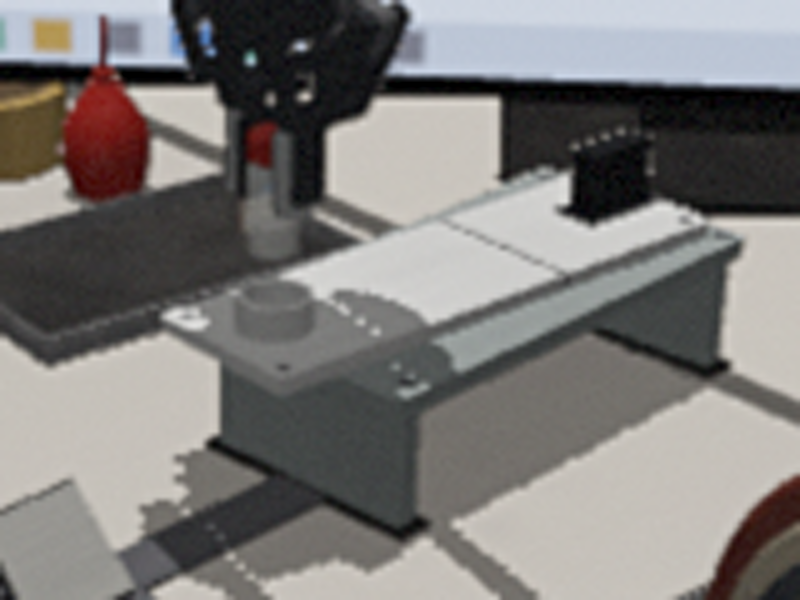

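```bash
python3 - <<'E'
from h import *
d=load('s2'); c=lambda P:np.round(((proj(d,P)-[300,170]+.5)*5-.5),1).tolist()
print('vial base at tcp',c([(.532,-.0243,.1152)]),'cap top',c([(.532,-.0243,.168)]),'collar top',c([(.533,-.0252,.094)]), 'base',c([(.533,-.0252,.078)]))
a=np.linspace(0,6.28,60);P=np.c_[.532+.0112*np.cos(a),-.0243+.0112*np.sin(a),a*0+.1152]
q=np.array(c(P));print('vial base ellipse',q.min(0),q.max(0))
for z in(.094,.078):
  P=np.c_[.533+.0172*np.cos(a),-.0252+.0172*np.sin(a),a*0+z];q=np.array(c(P));print('collar',z,q.min(0),q.max(0))
print('1cm y',np.array(c([(.533,-.0152,.094)]))-c([(.533,-.0252,.094)]),'x',np.array(c([(.543,-.0252,.094)]))-c([(.533,-.0252,.094)]))
im=d['img'][170:290,300:460]
E
```

```text
vial base at tcp [[276.4, 248.5]] cap top [[277.6, 130.0]] collar top [[276.0, 293.1]] base [[275.7, 327.2]]
vial base ellipse [249.6 237.9] [303.2 259.4]
collar 0.094 [235.4 276.4] [316.7 310.4]
collar 0.078 [235.3 310. ] [316.1 344.9]
1cm y [[-18.1   6.4]] x [[-15.2  -7.5]]
```

Emit:
step_arm(
  targets=[
    {"travel": [0.0012, -0.002, -0.01], "angular": [0, 0, 0], "gripper": 0.1},
    {"travel": [0.0012, -0.002, -0.02], "angular": [0, 0, 0], "gripper": 0.1},
    {"travel": [0.0012, -0.002, -0.03], "angular": [0, 0, 0], "gripper": 0.1},
    {"travel": [0.0012, -0.002, -0.04], "angular": [0, 0, 0], "gripper": 0.1},
    {"travel": [0.0012, -0.002, -0.045], "angular": [0, 0, 0], "gripper": 0.1},
    {"travel": [0.0012, -0.002, -0.045], "angular": [0, 0, 0], "gripper": 0.1},
  ],
)

```text
t: 5.1
tool_pos: [0.5325, -0.0265, 0.1085]
tool_rot: [-2.221, -2.22, 0.001]
contact_force: [-0.3, -0.5, -0.3]
opening: 0.0216
grip_force: 24.6
```

Emit:
step_arm(
  targets=[
    {"travel": [0, 0, -0.005], "angular": [0, 0, 0], "gripper": 0.1},
    {"travel": [0, 0, -0.01], "angular": [0, 0, 0], "gripper": 0.1},
    {"travel": [0, 0, -0.014], "angular": [0, 0, 0], "gripper": 0.1},
    {"travel": [0, 0, -0.014], "angular": [0, 0, 0], "gripper": 0.1},
  ],
)

```text
t: 5.5
tool_pos: [0.5328, -0.0266, 0.1005]
tool_rot: [-2.221, -2.221, 0.001]
contact_force: [0.6, 0.2, 0.7]
opening: 0.0217
grip_force: 24.6
```

Emit:
step_arm(
  targets=[
    {"travel": [0, 0, -0.0015], "angular": [0, 0, 0], "gripper": 0.1},
    {"travel": [0, 0, -0.003], "angular": [0, 0, 0], "gripper": 0.1},
    {"travel": [0, 0, -0.003], "angular": [0, 0, 0], "gripper": 0.1},
  ],
)

```text
t: 5.8
tool_pos: [0.5333, -0.0266, 0.0996]
tool_rot: [2.221, 2.221, 0.0]
contact_force: [-0.7, 0.1, 1.7]
opening: 0.0217
grip_force: 24.7
```

Slight contact, so I'll release it, opening modestly, and then rise.

Emit:
step_arm(
  targets=[
    {"travel": [0, 0, 0], "angular": [0, 0, 0], "gripper": 0.32},
    {"travel": [0, 0, 0], "angular": [0, 0, 0], "gripper": 0.4},
    {"travel": [0, 0, 0], "angular": [0, 0, 0], "gripper": 0.5},
    {"travel": [0, 0, 0], "angular": [0, 0, 0], "gripper": 0.5},
    {"travel": [0, 0, 0.01], "angular": [0, 0, 0], "gripper": 0.5},
    {"travel": [0, 0, 0.04], "angular": [0, 0, 0], "gripper": 0.5},
    {"travel": [0, 0, 0.09], "angular": [0, 0, 0], "gripper": 0.5},
    {"travel": [0, 0, 0.14], "angular": [0, 0, 0], "gripper": 0.5},
    {"travel": [0, 0, 0.14], "angular": [0, 0, 0], "gripper": 0.5},
  ],
)

```text
t: 6.7
tool_pos: [0.5362, -0.0271, 0.1893]
tool_rot: [2.215, 2.216, 0.009]
contact_force: [0.4, -0.4, 1.0]
opening: 0.0422
grip_force: 0.0
```

```bash
python3 - <<'E'
from h import *
d=snap('scene','s3'); e=snap('top','t3')
c=d['img'][170:270,300:460,::-1]; f=e['img'][200:270,350:480,::-1]
r=lambda a,k:cv2.resize(a,None,fx=k,fy=k,interpolation=cv2.INTER_CUBIC)
out=np.zeros((600,650,3),np.uint8); out[:300,:480]=r(c,3); out[300:580,:520]=r(f,4)
cv2.imwrite('pics/s3c.png',out)
o=ctrl.get_obs();print(o['t'],o['tool_pos'],o['contact_force'])
E
```

```text
6.8 [ 0.53367442 -0.02667437  0.1844898 ] [ 0.32115949  0.85612998 -0.94780671]
```

View pics/s3c.png

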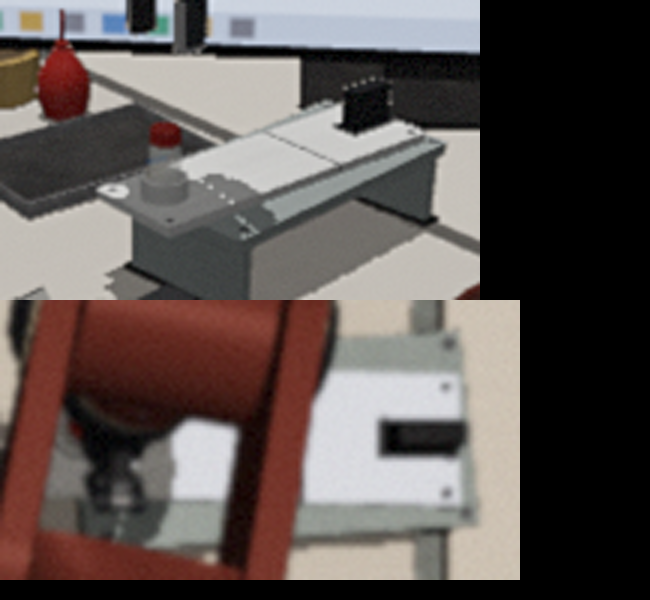

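Emit:
step_arm(
  targets=[
    {"travel": [0, -0.05, 0], "angular": [0, 0, 0], "gripper": 0.6},
    {"travel": [0, -0.12, 0], "angular": [0, 0, 0], "gripper": 0.6},
    {"travel": [0, -0.2, 0], "angular": [0, 0, 0], "gripper": 0.6},
    {"travel": [0, -0.28, 0], "angular": [0, 0, 0], "gripper": 0.6},
    {"travel": [0, -0.33, 0], "angular": [0, 0, 0], "gripper": 0.6},
    {"travel": [0, -0.3394, 0], "angular": [0, 0, 0], "gripper": 0.6},
    {"travel": [0, -0.3394, -0.05], "angular": [0, 0, 0], "gripper": 0.6},
    {"travel": [0, -0.3394, -0.09], "angular": [0, 0, 0], "gripper": 0.6},
    {"travel": [0, -0.3394, -0.09], "angular": [0, 0, 0], "gripper": 0.6},
    {"travel": [0, -0.3394, -0.09], "angular": [0, 0, 0], "gripper": 0.6},
  ],
)

```text
t: 7.8
tool_pos: [0.5324, -0.2292, 0.1282]
tool_rot: [-2.219, -2.22, 0.001]
contact_force: [1.4, -0.2, 0.6]
opening: 0.051
grip_force: 0.0
```

```bash
python3 - <<'E'
from h import *
d=snap('scene','s4'); e=snap('top','t4')
c=d['img'][170:270,300:460,::-1]; f=e['img'][200:270,350:480,::-1]
r=lambda a,k:cv2.resize(a,None,fx=k,fy=k,interpolation=cv2.INTER_CUBIC)
out=np.zeros((600,800,3),np.uint8); out[:300,:480]=r(c,3); out[300:580,:520]=r(f,4)
cv2.imwrite('pics/s4c.png',out)
o=ctrl.get_obs();print(o['t'],o['tool_pos'],o['tool_rot'],o['contact_force'])
q=(proj(d,[(.533,-.025,.131),(.533,-.025,.119),(.533,-.025,.094)])-[300,170]+.5)*3-.5;print(q)
q=(proj(e,[(.533,-.025,.131)])-[350,200]+.5)*4-.5+[0,300];print(q)
E
```

```text
7.9 [ 0.53383906 -0.2301072   0.13052527] [2.21943284e+00 2.22094728e+00 8.78569852e-04] [-0.08676763 -0.28070545  0.91630409]
[[165.67916762 127.3035446 ]
 [165.5186445  143.19943192]
 [165.18991009 175.75253335]]
[[ 87.10391648 420.6034386 ]]
```

View pics/s4c.png

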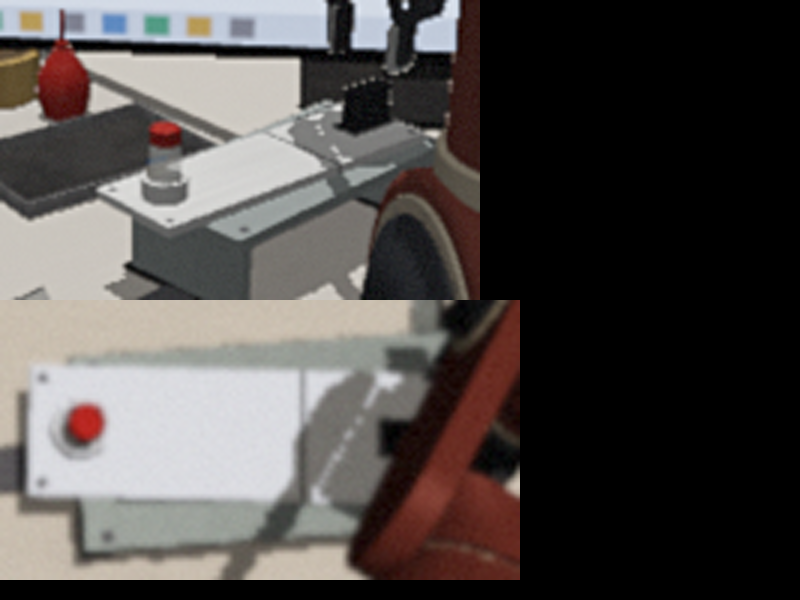

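The vial is seated: cap top at (165,127), as predicted. The plate hasn't moved and the fingers are above the block. I'll descend and grip.

Emit:
step_arm(
  squeeze=70,
  targets=[
    {"travel": [0, 0, -0.03], "angular": [0, 0, 0], "gripper": 0.6},
    {"travel": [0, 0, -0.06], "angular": [0, 0, 0], "gripper": 0.6},
    {"travel": [0, 0, -0.0775], "angular": [0, 0, 0], "gripper": 0.6},
    {"travel": [0, 0, -0.0775], "angular": [0, 0, 0], "gripper": 0.5},
    {"travel": [0, 0, -0.0775], "angular": [0, 0, 0], "gripper": 0.4},
    {"travel": [0, 0, -0.0775], "angular": [0, 0, 0], "gripper": 0.3},
    {"travel": [0, 0, -0.0775], "angular": [0, 0, 0], "gripper": 0.2},
    {"travel": [0, 0, -0.0775], "angular": [0, 0, 0], "gripper": 0.1},
    {"travel": [0, 0, -0.0775], "angular": [0, 0, 0], "gripper": 0.05},
    {"travel": [0, 0, -0.0775], "angular": [0, 0, 0], "gripper": 0.05},
  ],
)

```text
t: 8.9
tool_pos: [0.5335, -0.2307, 0.0841]
tool_rot: [2.22, 2.221, -0.0]
contact_force: [-2.4, 1.2, 6.1]
opening: 0.0151
grip_force: 71.7
```

```bash
python3 - <<'E'
from h import *
e=load('t4');t=load('top0')
A=lambda l:np.array([(350+(x+.5)/6-.5,200+(y+.5)/6-.5) for x,y in l])
E=np.array([(350+70.5/4-.5,200+58.5/4-.5),(350+79.5/4-.5,200+255.5/4-.5)])
R=[(.06,-.12,.07),(-.06,-.12,.07),(-.06,.12,.07)]
print(fit([(t,R,A([(685,47),(716,333),(128,380)])),(e,[(.06,.12,.07),(-.06,.12,.07)],E)],[.53,-.14,.09]))
o=ctrl.get_obs();print(o['t'],o['tool_pos'],o['tool_rot'],o['contact_force'],o['wrist_torque'],o['opening'],o['grip_force'])
E
```

```text
(array([ 0.53038915, -0.14299726,  0.09056544]), array([[ 0.2, -0.5],
       [ 0.3,  0.7],
       [-0.6,  0.2],
       [-1. , -0. ],
       [ 0.9, -0.3]]))
8.9 [ 0.53351313 -0.23071695  0.08411174] [ 2.22016570e+00  2.22075421e+00 -1.84919405e-04] [-2.40207011  1.23008073  6.07283002] [0.06229237 0.41653013 0.053629  ] 0.01507182865810856 71.65140509605408
```

Emit:
step_arm(
  targets=[
    {"travel": [-0.0001, 0.002, -0.001], "angular": [0, 0, 0.005], "gripper": 0.05},
    {"travel": [-0.0003, 0.005, -0.001], "angular": [0, 0, 0.012], "gripper": 0.05},
    {"travel": [-0.0005, 0.01, -0.001], "angular": [0, 0, 0.02], "gripper": 0.05},
    {"travel": [-0.0009, 0.016, -0.001], "angular": [0, 0, 0.028], "gripper": 0.05},
    {"travel": [-0.0013, 0.024, -0.001], "angular": [0, 0, 0.036], "gripper": 0.05},
    {"travel": [-0.0017, 0.032, -0.001], "angular": [0, 0, 0.044], "gripper": 0.05},
    {"travel": [-0.0022, 0.04, -0.001], "angular": [0, 0, 0.052], "gripper": 0.05},
    {"travel": [-0.0026, 0.048, -0.001], "angular": [0, 0, 0.06], "gripper": 0.05},
    {"travel": [-0.003, 0.056, -0.001], "angular": [0, 0, 0.068], "gripper": 0.05},
    {"travel": [-0.0034, 0.064, -0.001], "angular": [0, 0, 0.076], "gripper": 0.05},
  ],
)

```text
t: 9.9
tool_pos: [0.5327, -0.1941, 0.0841]
tool_rot: [2.149, 2.282, -0.001]
contact_force: [1.5, -6.3, 4.7]
opening: 0.0143
grip_force: 71.3
```

Emit:
step_arm(
  targets=[
    {"travel": [-0.0004, 0.008, -0.0005], "angular": [0, 0, 0.008], "gripper": 0.05},
    {"travel": [-0.0009, 0.017, -0.001], "angular": [0, 0, 0.016], "gripper": 0.05},
    {"travel": [-0.0014, 0.026, -0.0015], "angular": [0, 0, 0.024], "gripper": 0.05},
    {"travel": [-0.0019, 0.035, -0.002], "angular": [0, 0, 0.032], "gripper": 0.05},
    {"travel": [-0.0024, 0.044, -0.002], "angular": [0, 0, 0.038], "gripper": 0.05},
    {"travel": [-0.0029, 0.053, -0.002], "angular": [0, 0, 0.0424], "gripper": 0.05},
    {"travel": [-0.0034, 0.062, -0.002], "angular": [0, 0, 0.0424], "gripper": 0.05},
    {"travel": [-0.0038, 0.07, -0.002], "angular": [0, 0, 0.0424], "gripper": 0.05},
    {"travel": [-0.0042, 0.078, -0.002], "angular": [0, 0, 0.0424], "gripper": 0.05},
    {"travel": [-0.0047, 0.086, -0.002], "angular": [0, 0, 0.0424], "gripper": 0.05},
  ],
)

```text
t: 10.9
tool_pos: [0.5306, -0.1433, 0.0841]
tool_rot: [2.109, 2.316, -0.002]
contact_force: [0.2, -9.5, 7.1]
opening: 0.015
grip_force: 71.8
```

Emit:
step_arm(
  targets=[
    {"travel": [-0.0004, 0.008, -0.0005], "angular": [0, 0, 0], "gripper": 0.05},
    {"travel": [-0.0009, 0.017, -0.001], "angular": [0, 0, 0], "gripper": 0.05},
    {"travel": [-0.0014, 0.026, -0.0015], "angular": [0, 0, 0], "gripper": 0.05},
    {"travel": [-0.0019, 0.035, -0.002], "angular": [0, 0, 0], "gripper": 0.05},
    {"travel": [-0.0024, 0.043, -0.002], "angular": [0, 0, 0], "gripper": 0.05},
    {"travel": [-0.0028, 0.05, -0.002], "angular": [0, 0, 0], "gripper": 0.05},
    {"travel": [-0.0032, 0.056, -0.002], "angular": [0, 0, 0], "gripper": 0.05},
    {"travel": [-0.0036, 0.061, -0.002], "angular": [0, 0, 0], "gripper": 0.05},
    {"travel": [-0.0038, 0.065, -0.002], "angular": [0, 0, 0], "gripper": 0.05},
    {"travel": [-0.0038, 0.065, -0.002], "angular": [0, 0, 0], "gripper": 0.05},
  ],
)

```text
t: 11.9
tool_pos: [0.5294, -0.1049, 0.0843]
tool_rot: [2.107, 2.315, -0.001]
contact_force: [0.8, -9.3, 11.2]
opening: 0.0149
grip_force: 72.5
```

```bash
python3 - <<'E'
from h import *
d=snap('scene','s5'); e=snap('top','t5')
c=d['img'][180:300,290:450,::-1]; f=e['img'][200:270,320:440,::-1]
r=lambda a,k:cv2.resize(a,None,fx=k,fy=k,interpolation=cv2.INTER_CUBIC)
out=np.zeros((600,640,3),np.uint8); out[:300,:400]=r(c,2.5); out[300:580,:480]=r(f,4)
cv2.imwrite('pics/s5c.png',out)
o=ctrl.get_obs();print(o['t'],o['tool_pos'],o['tool_rot'],o['contact_force'],o['wrist_torque'])
E
```

```text
12.0 [ 0.52937018 -0.10486591  0.08426807] [ 2.10721993e+00  2.31499384e+00 -1.02849912e-03] [ 0.740381   -9.32464267 11.36865367] [-1.21938996  0.44537638  0.30683236]
```

View pics/s5c.png

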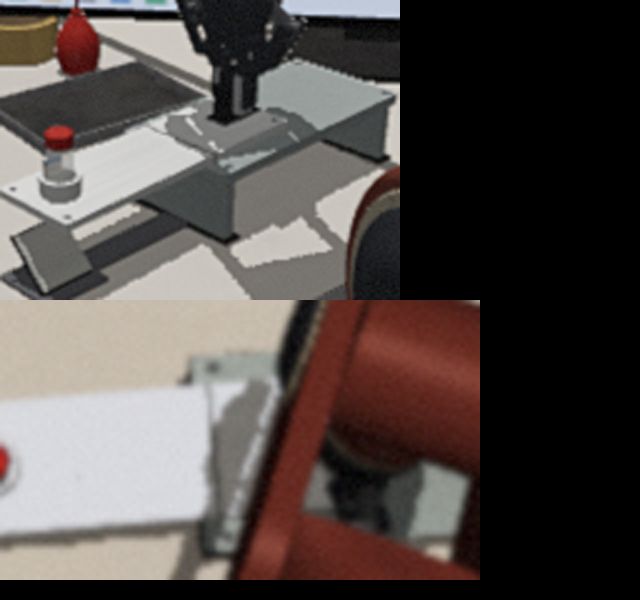

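Emit:
step_arm(
  targets=[
    {"travel": [-0.001, 0.004, 0], "angular": [0, 0, 0], "gripper": 0.05},
    {"travel": [-0.002, 0.008, 0], "angular": [0, 0, 0], "gripper": 0.05},
    {"travel": [-0.003, 0.012, -0.0005], "angular": [0, 0, 0], "gripper": 0.05},
    {"travel": [-0.004, 0.015, -0.0005], "angular": [0, 0, 0], "gripper": 0.05},
    {"travel": [-0.005, 0.0175, -0.0005], "angular": [0, 0, 0], "gripper": 0.05},
    {"travel": [-0.005, 0.0175, -0.0005], "angular": [0, 0, 0], "gripper": 0.05},
    {"travel": [-0.005, 0.0175, -0.0005], "angular": [0, 0, 0], "gripper": 0.05},
  ],
)

```text
t: 12.7
tool_pos: [0.5273, -0.0947, 0.0845]
tool_rot: [2.106, 2.313, 0.001]
contact_force: [1.7, -9.5, 10.9]
opening: 0.0151
grip_force: 72.4
```

```bash
python3 - <<'E'
from h import *
d=snap('scene','s6'); e=snap('top','t6')
im=np.mean([ctrl.get_image('top')['img'].astype(float) for _ in range(4)]+[e['img']],0).astype(np.uint8)
f=im[210:265,352:402,::-1]; g=im[210:265,305:345,::-1]
sc=np.mean([ctrl.get_image('scene')['img'].astype(float) for _ in range(3)]+[d['img']],0).astype(np.uint8)[200:290,290:400,::-1]
r=lambda a,k:cv2.resize(a,None,fx=k,fy=k,interpolation=cv2.INTER_CUBIC)
out=np.zeros((600,800,3),np.uint8); out[:440,:400]=r(f,8); out[:220,400:560]=r(g,4); out[240:600,360:800]=r(sc,4); out[:440,:400]=r(f,8)
cv2.imwrite('pics/s6c.png',out)
o=ctrl.get_obs();print(o['t'],o['tool_pos'],o['tool_rot'],o['contact_force'],o['wrist_torque'])
ed=tr([.5305,-.1431,.093],[(.06,.12,.07),(-.06,.12,.07),(.04,.12,.07),(-.04,.12,.07)]); ln=tr([.5305,-.1431,.093],[(.04,.12,.078),(-.04,.12,.078)])
print(((proj(e,np.r_[ed,ln])-[352,210]+.5)*8-.5).round(1))
E
```

```text
13.15 [ 0.52734549 -0.09474237  0.08452585] [2.10598491e+00 2.31287540e+00 6.61691205e-04] [ 1.84995985 -9.12232532 10.78656883] [-1.43280349  0.12725023  0.12549524]
[[116.6  36.7]
 [151.  428.6]
 [122.2 101.4]
 [145.2 362.7]
 [124.7  97.7]
 [147.8 360.6]]
```

View pics/s6c.png

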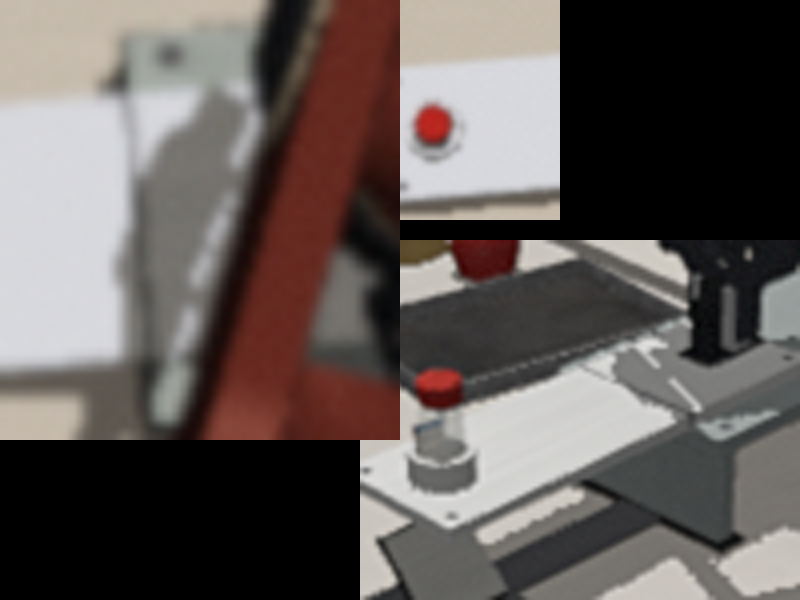

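Line runs from (131,95) to (148,365) in the crop, about 1 mm inboard of the edge; the vial is upright in the collar. I'll check the line numerically.

```bash
python3 - <<'E'
from h import *
e=load('t6');t=load('top0')
g=e['img'].astype(float).mean(2)
pts=[]
for v in range(224,255):
    u0=352+(131+(v-222)*0.55)/8
    w=np.arange(int(u0)-4,int(u0)+6); p=g[v,w]
    k=1+np.argmax((p[:-2]+p[2:])/2-p[1:-1]); a,b,c=p[k-1:k+2]
    pts.append((w[k]+.5*(a-c)/(a-2*b+c+1e-9),v,(a+c)/2-b))
pts=np.array(pts); pts=pts[pts[:,2]>12]; print(pts.round(1).tolist())
W=np.array([back(e,p[:2],.078) for p in pts]); c,s=np.cos(.093),np.sin(.093)
D=W[:,:2]-[.5305,-.1431]; yl=-s*D[:,0]+c*D[:,1]; xl=c*D[:,0]+s*D[:,1]
print((yl*1000).round(1).tolist(),np.median(yl),np.polyfit(xl,yl,1))
# riser edge corners seen now
for q in[(121,35),(150,432)]:
    w=back(e,(352+(q[0]+.5)/8-.5,210+(q[1]+.5)/8-.5),.07)[:2]-[.5305,-.1431]; print(c*w[0]+s*w[1],-s*w[0]+c*w[1])
E
```

```text
[[367.7, 224.0, 14.2], [367.9, 225.0, 18.0], [368.0, 226.0, 19.2], [368.1, 227.0, 16.2], [368.1, 228.0, 20.0], [368.2, 229.0, 21.5], [368.4, 230.0, 15.8], [368.9, 231.0, 12.2], [369.6, 233.0, 18.2], [369.4, 234.0, 24.3], [369.3, 235.0, 30.7], [369.5, 236.0, 26.0], [369.5, 237.0, 24.7], [369.5, 238.0, 23.3], [369.3, 239.0, 18.5], [369.3, 240.0, 17.7], [369.2, 241.0, 18.3], [369.3, 242.0, 13.5], [369.1, 243.0, 14.3], [369.3, 244.0, 12.2], [369.9, 247.0, 15.2], [369.9, 248.0, 13.2], [370.0, 249.0, 18.5], [370.2, 250.0, 15.2], [370.2, 251.0, 15.3], [370.2, 252.0, 15.7], [370.1, 253.0, 15.8], [370.1, 254.0, 15.8]]
[119.2, 118.9, 118.9, 118.7, 118.9, 119.0, 118.7, 117.7, 116.5, 117.1, 117.5, 117.4, 117.5, 117.9, 118.4, 118.8, 119.0, 119.1, 119.7, 119.5, 118.8, 118.8, 118.8, 118.7, 118.9, 119.1, 119.4, 119.7] 0.1188207331581665 [-0.01155104  0.11857244]
0.06042906775620798 0.1186016254640696
-0.06098605285869093 0.12037429152689769
```

Emit:
step_arm(
  targets=[
    {"travel": [0, 0.001, 0], "angular": [0, 0, 0], "gripper": 0.05},
    {"travel": [0, 0.002, 0], "angular": [0, 0, 0], "gripper": 0.05},
    {"travel": [0, 0.002, 0], "angular": [0, 0, 0], "gripper": 0.05},
    {"travel": [0, 0.002, 0], "angular": [0, 0, 0], "gripper": 0.05},
    {"travel": [0, 0.002, 0], "angular": [0, 0, 0], "gripper": 0.05},
    {"travel": [0, 0.002, 0], "angular": [0, 0, 0], "gripper": 0.05},
    {"travel": [0, 0.002, 0], "angular": [0, 0, 0], "gripper": 0.05},
  ],
)

```text
t: 13.85
tool_pos: [0.5272, -0.0938, 0.0845]
tool_rot: [2.106, 2.313, -0.0]
contact_force: [1.8, -10.5, 11.3]
opening: 0.0149
grip_force: 72.5
```

```bash
python3 - <<'E'
from station import ctrl
print(ctrl.finish_job())
E
```

```text
the job is handed in; nothing more can be done
None
```

I handed the job in at about 14 s: the vial stands in the collar, and the plate is held level on the riser with its line at the edge by my estimate (about 1 mm short at the last camera check, then moved 0.9 mm). No verdict was returned.

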